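Reset the tripped dust-extractor starter behind its sliding dust shutter

ROBOT

A 7-joint arm with a two-finger parallel gripper is mounted at the origin on the work surface. World frame = base frame: x ahead of the robot, y to its left, z up, the work surface at z = 0. Lengths are in mm, angles in rad, forces in N, time in s.
With the tool pointing down it reaches from about 400 to 875 mm from the base axis. Payload 19.3 kg.
Tool frame: the origin (TCP) lies at the very end of the fingers, on their centre line; the grasp point (between the pads) lies arm.tcp_to_grasp behind it (arm.tcp_to_grasp is the distance from the TCP to the grasp point, in mm); z points along the fingers, y is the line along which they close (so a half turn about z gives the same grasp; the last joint's range is limited). The gripper opens to 85 mm and grips with 20 to 120 N. Pads are 22 mm wide; open, the fingers measure 114 mm over their backs; the gripper's body (76 mm by 85 mm) begins 54 mm behind the grasp point. The pads swing forward as they close: fully open they stand 13 mm farther back than shut.
Start: joints at [-1.415, 0.521, -0.036, 1.599, 0.021, 1.021, -0.113], TCP at [139.949, 609.122, 231.291] pointing down, gripper open.
Joint ranges: [-2.91, 2.91], [-0.3, 2.13], [-1.5, 1.42], [0.17, 2.43], [-1.26, 4.41], [0.16, 1.93], [-2.52, 2.52]. Speed limits (rad/s): [1.89, 1.89, 2.39, 2.39, 3.01, 3.01, 3.01].

INTERFACE

Orientations are given as a 3x3 rotation matrix whose columns are the frame's x, y, z axes.
In Python, from workcell import arm gives the robot as it stands. The module is installed in compiled form; this text tells all that it offers.
- The arm moves only by the shell command python3 -m handwheel 'ROWS' [OPENING]. ROWS is a JSON object of lists of equal length, an entry for each row: "travel": the shift along the tool's x, y, z in cm, a list of three; "roll": the turn about the tool's z in degrees. A call has 1 to 20 rows; each row is the pose to reach, as a shift and turn from the pose commanded when the call began, along the tool's axes at that moment; what a row does not reach only later rows make up. A row lasts 1/8 s, in which the tool goes at most 62.5 mm and 10.7 degrees, less where a joint would pass 70% of its speed; a pose out of reach is approached as far as the arm can. A call with a gripper value outside its range is refused whole. OPENING is the opening, from 0 (shut) to 1 (fully open), set as the call begins (- or left out, the last holds). The fingers move at their own pace and stop on an object; the grip force is fixed at half the most. Time passes only in rows, so rows that repeat a pose let the fingers close. It gives the time, the measured TCP pose, the force, the opening and the grip force at its end, in the units of the state.
- arm.sense(): the state, without advancing time (a new reading comes with each control period).
- arm.get_image(name): name is "side" or "top" or "wrist"; returns the picture (400x640x3 uint8, red, green, blue); there is no depth.
- arm.camera_info(name): a dict with "camera_matrix" (3x3 intrinsics, pixels), "eye" and "orientation" of the camera in the world. Camera axes: x right, y down, z forward; pixel columns grow to the right and rows downward; lengths in mm; the calibration is good to about 2 mm. The wrist camera is an equidistant fisheye: a pixel r from the principal point sees the ray r / f radians off the axis. A picture is of the moment at which its call begins: read the wrist's pose just before it. camera_info takes no time and is no camera call; for the wrist camera it gives the pose at the moment of the call.
- arm.sign_off(): hands the job in; it is judged then, once.
The state is a dict: "clock": time; "joints": joint angles; "qd": joint speeds; "tau": joint torques, N m; "eef_pos": TCP position; "orientation": TCP orientation; "ft_force": force on the tool from outside, world axes, zero at the start; "torque": the same for the moment, N m; "opening": finger opening in mm; "finger_force": force on a finger pad.
Only numpy, scipy, OpenCV 4.12 (cv2) and the standard library are available. Lean on these libraries where they do the work, as an engineer would, in place of code of your own. Each camera call takes 0.05 s, during which the arm holds its last target. There are 200 camera calls.

TASK

The dust extractor has tripped. On the grey starter box, slide the black dust shutter fully aside, push the blue reset button in until it clicks and stays in, then slide the shutter fully home over it again. The shutter is thin, flush plastic with nothing to grip: drag it along with a fingertip pressed lightly on its ribbed patch. Do not press the red or green buttons, and leave the tools and bottle around the box where they are.

Things in the scene. Friction and masses are not known exactly. Their poses are not given: they have to be found in the camera images.
- starter: Starter box, grey painted steel, fixed to the bench: 160 (its x) x 300 (its y) mm, flat lid 85 mm above the bench. Origin: centre of its underside; z up. The reset unit with the shutter is bolted on the lid's middle. A fixed red and yellow knob (top 108 mm above the bench) and an orange lamp stand at its +y end, a conduit leaves its +x side.
- well (a point): Centre, at lid height, of the opening that the closed shutter covers: 56 mm (box x) x 72 mm (box y), at box x 0, y -40 mm, going 33 mm down into the lid; the reset button is in its middle. The reset unit around it has two aluminium rails along box y at x = +-39 mm (12 wide, 196 long, 2 mm higher than the shutter's face), end stops at y = +-90 mm, and a rubber gasket under it.
- shutter (a joint): How far the black dust shutter is slid open, m: 0 home over the well, 0.081 fully aside, moving along the box's +y. Starts home or up to 12 mm ajar; stays where left. The middle of its top face lies at box x 0, y = -40.5 mm + this value. 3 N along the slide moves it (a little more when fast): press a fingertip on with about 8 to 15 N and drag. More or less slippery; cannot be hooked or pinched.
- shutter_rest (a point): Point on the lid (85 mm above the bench) below the middle of the closed shutter. The shutter is a plastic plate, 66 (box x) x 83 (box y) x 5 mm, with a 44 x 44 mm patch of fine ribs in the middle. Its face lies 11 to 21 mm above this point: the gasket differs from box to box, so its height is to be felt. It gives 2.5 mm at 15 N, then is hard. Bears at most 30 N.
- reset (a joint): How far the reset button is pushed in, m: 0 tripped (popped out), 0.008 fully in. A blue round cap of 36 mm diameter facing up, at the centre of the well; when tripped its top lies 8 mm below the shutter's face, when in 16 mm. It resists with about 7.5 N at first, less as it goes, clicks over half-way, stays in by itself and ends on a hard stop.
- start (a joint): The green start button on the box's lid (28 mm diameter, top 107 mm above the bench, at box x 35, y -122 mm), m pressed: 0 free, 0.006 fully pressed. To be left alone.
- stop (a joint): The red stop button on the box's lid (32 mm diameter, top 107 mm above the bench, at box x -35, y -122 mm), m pressed: 0 free, 0.006 fully pressed. To be left alone.
- bottle_mid (a point): Middle of an amber glass bottle, 64 mm diameter, 160 mm tall, standing on the bench on the far side of the box.
- block_mid (a point): Middle of a wooden sanding block with a green face, 60 x 122 x 56 mm, lying beside the box's -y end.
- plane_mid (a point): Middle of a small hand plane of dark steel and wood, 38 x 120 mm, 50 mm tall, beside the box's +y end.

How it is judged:
By the outcome, as a careful person would: the job done as asked, in the order asked, and still so for the second after the job is handed in, with the robot touching nothing.
It also fails if it takes over 54 s, if anything falls off the work surface, if the arm or the gripper's body presses on something with over 40 N, if the wrist force passes 120 N, or if a joint passes its speed limit or range.

## Working session

There is one attempt and no reset: what is moved stays moved. The work goes in short steps, Python scripts to look and compute and a shell command to move; the robot and the scene stay as the last step left them, time stands still between calls to the robot, and variables do not carry over. Pictures are saved under pics/ and viewed, at most 10 in all, crops included, and the job is handed in when it is done.

```bash
mkdir -p pics; python3 - <<'E'
from workcell import arm
import cv2,numpy as np
s=arm.sense();print(s['clock'],s['eef_pos'],np.round(s['orientation'],3).tolist(),s['opening'],arm.tcp_to_grasp)
for n in('top','side'):
    i=arm.get_image(n);cv2.imwrite(f'pics/{n}0.png',i[:,:,::-1]);c=arm.camera_info(n);print(n,c)
E
```

```text
0.0 [139.88808367 608.79271948 230.72859006] [[-0.975, 0.224, -0.0], [0.224, 0.975, -0.001], [-0.0, -0.001, -1.0]] 85.45586676352815 18.700000000000003
top {'camera_matrix': array([[432.21466614,   0.        , 321.49409737],
       [  0.        , 432.21466614, 191.96406697],
       [  0.        ,   0.        ,   1.        ]]), 'eye': array([ 406.27972457,   49.82968274, 1053.90525919]), 'orientation': array([[-0.06678805, -0.9757862 ,  0.20828021],
       [-0.99776056,  0.0660772 , -0.01037668],
       [-0.00363715, -0.20850682, -0.97801415]])}
side {'camera_matrix': array([[423.16721008,   0.        , 317.59124471],
       [  0.        , 423.16721008, 197.37750801],
       [  0.        ,   0.        ,   1.        ]]), 'eye': array([402.35765798, 734.92286787, 581.29167306]), 'orientation': array([[-0.95936673, -0.15360154,  0.23668975],
       [-0.28214145,  0.53237267, -0.79810747],
       [-0.00341661, -0.83245775, -0.55407799]])}
```

View pics/top0.png

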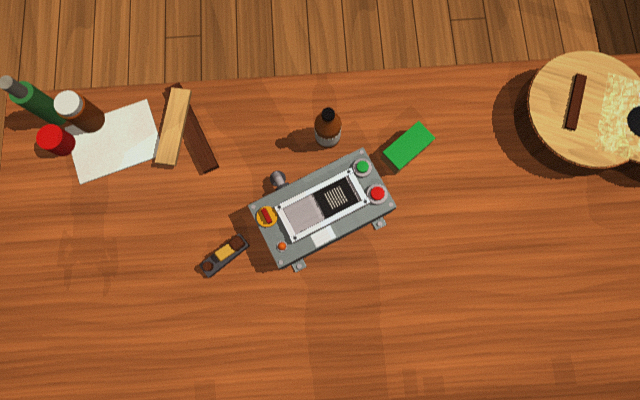

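View pics/side0.png

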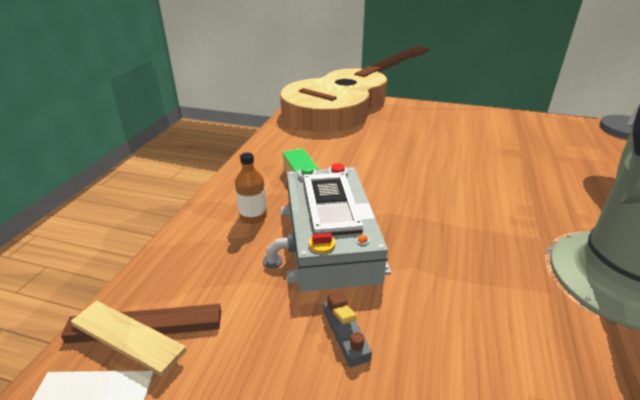

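The top view shows the box with the stop button at (377,193), green at (362,167), the knob at (266,216), the black shutter around (337,197) and grey open track to its left. The side view shows the same, with the bottle, block and plane clear of the lid.

```bash
cat > h.py <<'E'
import cv2,numpy as np
from workcell import arm
def ray(n,p,z):
    c=arm.camera_info(n);K=c['camera_matrix']
    d=c['orientation']@np.linalg.inv(K)@np.array([p[0],p[1],1.]);e=c['eye']
    return (e+d*(z-e[2])/d[2])[:2]
def blobs(m,amin=15):
    n,l,st,ce=cv2.connectedComponentsWithStats(m.astype(np.uint8))
    return [(ce[i],st[i]) for i in range(1,n) if st[i,4]>=amin]
E
python3 - <<'E'
from h import *
R=dict(top=(240,140,410,280),side=(255,140,400,290))
for n in R:
    im=cv2.imread(f'pics/{n}0.png');h=cv2.cvtColor(im,cv2.COLOR_BGR2HSV).astype(int);H,S,V=h[...,0],h[...,1],h[...,2]
    x0,y0,x1,y1=R[n];w=np.zeros(H.shape,bool);w[y0:y1,x0:x1]=1
    for k,m,z in(('red',((H<5)|(H>174))&(S>170)&(V>120),105),('green',(H>50)&(H<75)&(S>150),105),('yellow',(H>20)&(H<32)&(S>150)&(V>120),95),('black',(V<60),101),('ltgrey',(S<40)&(V>150),98)):
        for c,s in blobs(m&w):print(n,k,c.round(1),s,ray(n,c,z).round(1))
t=cv2.imread('pics/top0.png')[140:280,240:410];cv2.imwrite('pics/t1.png',cv2.resize(t,None,fx=4.5,fy=4,interpolation=2) if 0 else cv2.resize(t,None,fx=4,fy=4,interpolation=2))
E
```

```text
top red [377.1 192.9] [371 187  13  13 137] [597.9 -84.5]
top red [266.1 215.3] [262 209   9  14  59] [563.8 166.1]
top green [398.5 152.5] [383 140  27  29 535] [ 688.7 -142.2]
top green [362.  166.2] [357 161  11  11  96] [661.8 -56.1]
top black [271.6 179.2] [270 175   5   9  26] [646.4 150.8]
top black [334.8 197.5] [313 178  45  40 683] [594.5  10.7]
top black [333.8 240.5] [280 210 112  59 156] [498.4  20. ]
top black [245.2 246.6] [240 240  10  13  19] [498.2 215.2]
top ltgrey [361.1 151.5] [359 150   5   4  15] [698.8 -57.9]
top ltgrey [364.  167.1] [353 158  19  18  98] [661.4 -61.3]
top ltgrey [318.2 211. ] [ 275  168  113   80 2680] [566.8  49.9]
top ltgrey [279.7 179.5] [277 175   7  10  43] [645.1 132.7]
top ltgrey [390.6 204. ] [389 202   5   5  21] [ 571.8 -113.4]
top ltgrey [252.9 206.5] [251 205   5   4  15] [587.  195.7]
top ltgrey [381.1 223.1] [378 220   8   7  34] [530.3 -88. ]
top ltgrey [280.4 261.9] [279 260   4   5  17] [459.9 139.8]
top ltgrey [299.  265.6] [297 264   5   5  17] [449.1  99.6]
side red [337.3 167.2] [332 164  12   8  77] [597.7 -82.6]
side red [321.8 236. ] [313 233  19   7  95] [563.4 166.1]
side green [299.8 160.5] [284 150  32  23 426] [689.6 -88.9]
side yellow [310.3 241.9] [309 239   3   7  15] [582.1 176.1]
side yellow [324.9 246.6] [314 239  21  12 102] [553.4 181.5]
side black [320.9 185.3] [313 180  26  18  56] [614.   -3.7]
side black [329.9 199.9] [317 199  29   3  55] [581.   45.1]
side black [346.6 232.3] [333 231  29   4  61] [524.3 138.7]
side ltgrey [332.9 212.6] [ 287  168  100   89 4680] [564.8  82.1]
side ltgrey [327.7 189. ] [318 184  20  11 161] [597.2   2. ]
side ltgrey [259.1 203.7] [255 192  10  23 169] [715.7  93.6]
side ltgrey [278.2 242.5] [268 238  20  13  94] [635.3 197. ]
side ltgrey [387.1 267.6] [385 262   5  10  28] [439.8 207.5]
```

View pics/t1.png

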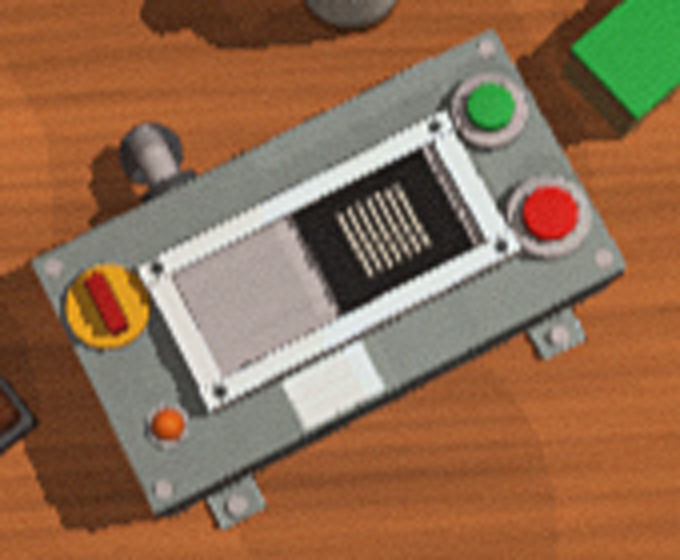

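The crop shows the shutter's ribs centred at about px (336,197.5), the frame screws at its corners, and the shutter slightly ajar. Next I fit the box pose.

```bash
python3 - <<'E'
from h import *
from scipy.optimize import least_squares
f=lambda c:(240+(c[0]-1.5)/4,140+(c[1]-1.5)/4)
lid=[ray('top',f(c),86) for c in((54,267),(486,47),(603,257),(163,489))]
fr=[ray('top',f(c),100) for c in((158,268),(435,127),(502,246),(220,391))]
print('lid',np.round(lid,1).tolist(),np.mean(lid,0));print('frame',np.round(fr,1).tolist(),np.mean(fr,0))
for q in(lid,fr):
    for a,b in((1,0),(2,3),(3,0),(2,1)):
        d=q[b]-q[a];print(a,b,np.linalg.norm(d).round(1),np.degrees(np.arctan2(d[1],d[0])).round(2))
st=(np.array([597.9,-84.5])+[597.7,-82.6])/2;gr=ray('top',(362,166.2),107)
O=np.mean(lid,0)
def res(p):
    c,s=np.cos(p[2]),np.sin(p[2]);R=np.array([[c,-s],[s,c]]);o=p[:2]
    return np.r_[o+R@[-35,-122]-st,o+R@[35,-122]-gr,o-O,o-np.mean(fr,0)]
r=least_squares(res,[580,40,.4]);o=r.x[:2];t=r.x[2];print(o,np.degrees(t),r.fun.round(1))
R=np.array([[np.cos(t),-np.sin(t)],[np.sin(t),np.cos(t)]])
for z in(99,103):print('rib',R.T@(ray('top',(336,197.3),z)-o))
s=arm.sense();T=s['orientation'];p=s['eef_pos']
tg=o+R@[0,-38];d=np.r_[tg,125]-p;print('target',tg,'tool travel cm',T.T@d/10)
ty=T[:2,1];print('roll needed',-(np.degrees(t)+90-np.degrees(np.arctan2(ty[1],ty[0]))))
E
```

```text
lid [[589.5, 197.0], [702.9, -59.3], [574.2, -114.9], [460.6, 141.0]] [581.78848446  40.93480316]
frame [[582.3, 136.7], [653.2, -24.6], [581.8, -56.6], [511.2, 105.7]] [582.1137263  40.2917909]
1 0 280.2 113.87
2 3 280.0 113.93
3 0 140.5 23.5
2 1 140.2 23.39
1 0 176.2 113.71
2 3 177.1 113.52
3 0 77.6 23.51
2 1 78.2 24.17
[581.56037673  41.44554951] 23.37438619056583 [ 0.  -0.9  0.7 -0.8 -0.2  0.5 -0.6  1.2]
rib [ -0.81264106 -36.17732565]
rib [ -1.46927915 -35.70224685]
target [596.6364045    6.56413058] tool travel cm [-58.00019075 -48.4603324   10.63101867]
roll needed -36.31389356968526
```

```bash
python3 -m handwheel '{"travel":[[-2,-1.7,0],[-6,-5,0],[-10,-8.4,0],[-14,-11.7,0],[-18,-15,0],[-22,-18.4,0],[-26,-21.7,0],[-30,-25,0],[-34,-28.4,0],[-38,-31.7,0],[-42,-35,0],[-46,-38.4,0],[-50,-41.8,0],[-54,-45.1,1],[-57,-47.6,4],[-58,-48.4,7],[-58,-48.4,8.5],[-58,-48.4,8.5]],"roll":[-2,-5,-8,-11,-14,-17,-20,-23,-26,-29,-32,-35,-36.6,-36.6,-36.6,-36.6,-36.6,-36.6]}' 0
cat >> h.py <<'E'
O=np.array([581.8,41.0]);t=np.radians(23.6);B=np.array([[np.cos(t),-np.sin(t)],[np.sin(t),np.cos(t)]])
def st():
    s=arm.sense();p=s['eef_pos'];T=s['orientation']
    ty=np.degrees(np.arctan2(T[1,1],T[0,1]))-90
    print('t',round(s['clock'],2),'box xy',(B.T@(p[:2]-O)).round(1),'z',p[2].round(1),'yaw',ty.round(1),'z axis',T[:,2].round(3),'F',np.round(s['ft_force'],1),'open',round(s['opening'],1))
E
python3 - <<'E'
from h import *
st()
i=arm.get_image('wrist');print(arm.camera_info('wrist'));j=arm.get_image('top')[120:320,220:440]
cv2.imwrite('pics/w1.png',i[:,:,::-1])
cv2.imwrite('pics/t2.png',cv2.resize(j[:,:,::-1],None,fx=3,fy=3))
E
```

```text
clock: 2.35
eef_pos: [596.0, 8.4, 145.7]
orientation: [[-0.916, -0.402, -0.002], [-0.402, 0.916, 0.0], [0.002, 0.001, -1.0]]
ft_force: [0.2, 0.3, 0.5]
opening: -0.2
finger_force: 0.0
t 2.35 box xy [ -0.  -35.6] z 145.7 yaw 23.7 z axis [-0.002  0.    -1.   ] F [0.2 0.3 0.5] open -0.2
{'camera_matrix': array([[309.70691629,   0.        , 316.06370411],
       [  0.        , 309.70691629, 197.54439469],
       [  0.        ,   0.        ,   1.        ]]), 'eye': array([525.20486708, -23.67926767, 288.94156355]), 'orientation': array([[-4.01482506e-01,  8.71716625e-01,  2.80930460e-01],
       [ 9.15866537e-01,  3.81950377e-01,  1.23702849e-01],
       [ 5.32335075e-04,  3.06959338e-01, -9.51722481e-01]])}
```

View pics/w1.png

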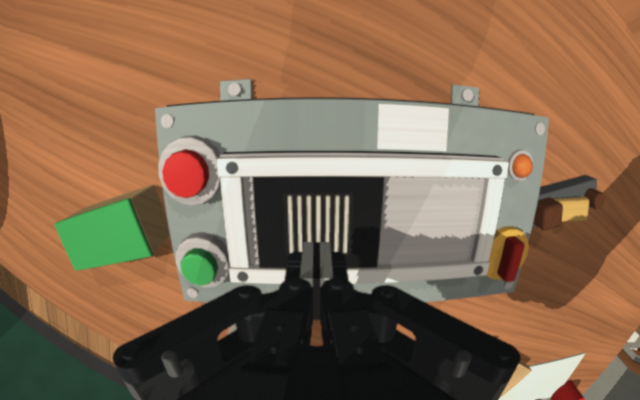

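Wrist view: the closed fingertips sit at (317,245), over the ribbed patch (288–350), between the rails (y 168 and 270), and the tool is square to the box. Next I descend and feel for the face.

```bash
python3 -m handwheel '{"travel":[[0,0,2],[0,0,3.6],[0,0,3.75],[0,0,3.75]],"roll":[0,0,0,0]}'; python3 -m handwheel '{"travel":[[0,0,0.1],[0,0,0.2],[0,0,0.2]],"roll":[0,0,0]}'
```

```text
clock: 2.95
eef_pos: [597.1, 7.6, 109.3]
orientation: [[-0.916, -0.401, 0.0], [-0.401, 0.916, 0.0], [-0.0, -0.0, -1.0]]
ft_force: [-0.2, 0.2, 0.5]
opening: 0.0
finger_force: 0.0
clock: 3.32
eef_pos: [596.9, 7.5, 106.9]
orientation: [[-0.916, -0.401, 0.0], [-0.401, 0.916, 0.0], [-0.0, -0.0, -1.0]]
ft_force: [-0.5, -0.2, -0.7]
opening: -0.2
finger_force: 0.0
```

```bash
python3 -m handwheel '{"travel":[[0,0,0.1],[0,0,0.2],[0,0,0.2]],"roll":[0,0,0]}'|grep -E 'pos|ft'; python3 -m handwheel '{"travel":[[0,0,0.1],[0,0,0.2],[0,0,0.2]],"roll":[0,0,0]}'|grep -E 'pos|ft'
```

```text
eef_pos: [596.8, 7.5, 104.7]
ft_force: [-0.2, 0.7, 0.3]
eef_pos: [596.8, 7.5, 102.7]
ft_force: [-0.2, -0.0, -0.3]
```

```bash
python3 -m handwheel '{"travel":[[0,0,0.1],[0,0,0.15],[0,0,0.15]],"roll":[0,0,0]}'|grep -E 'pos|ft'; python3 -m handwheel '{"travel":[[0,0,0.1],[0,0,0.15],[0,0,0.15]],"roll":[0,0,0]}'|grep -E 'pos|ft'
```

```text
eef_pos: [596.9, 7.5, 101.5]
ft_force: [-1.9, -0.7, 6.5]
eef_pos: [596.9, 7.5, 100.4]
ft_force: [-5.0, -0.5, 12.1]
```

```bash
python3 -m handwheel '{"travel":[[0,0.2,0],[0,0.6,0],[0,1.1,0],[0,1.6,0],[0,2,0],[0,2,0]],"roll":[0,0,0,0,0,0]}'|grep -E 'pos|ft'; python3 - <<'E'
from h import *
st()
i=arm.get_image('wrist');cv2.imwrite('pics/w2.png',i[130:300,140:560,::-1])
E
```

```text
eef_pos: [588.9, 25.6, 100.5]
ft_force: [-3.8, -1.6, 13.3]
t 5.58 box xy [  0.4 -16.9] z 100.5 yaw 23.7 z axis [ 0.001 -0.    -1.   ] F [-3.8 -1.6 13.3] open 0.1
```

View pics/w2.png

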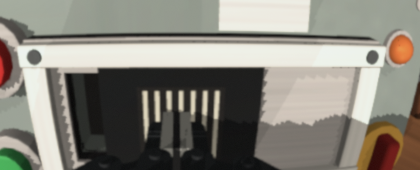

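The shutter is following: the fingertip (176,130) is still on the ribs (142–220) and the well is opening at the left. I keep dragging.

```bash
python3 -m handwheel '{"travel":[[0,0.2,0],[0,0.7,0],[0,1.3,0],[0,1.9,0],[0,2.5,0],[0,3.1,0],[0,3.7,0],[0,4.3,0],[0,4.8,0],[0,5.3,0],[0,5.6,0],[0,5.8,0],[0,6.0,0],[0,6.0,0]],"roll":[0,0,0,0,0,0,0,0,0,0,0,0,0,0]}'|grep -E 'pos|ft'; python3 - <<'E'
from h import *
st()
i=arm.get_image('wrist');cv2.imwrite('pics/w3.png',cv2.resize(i[120:310,60:500,::-1],None,fx=1.8,fy=1.8))
E
```

```text
eef_pos: [565.8, 79.8, 100.6]
ft_force: [2.7, -5.7, 11.9]
t 7.38 box xy [ 0.9 41.9] z 100.6 yaw 23.6 z axis [ 0.002 -0.001 -1.   ] F [ 2.7 -5.7 11.9] open 0.1
```

View pics/w3.png

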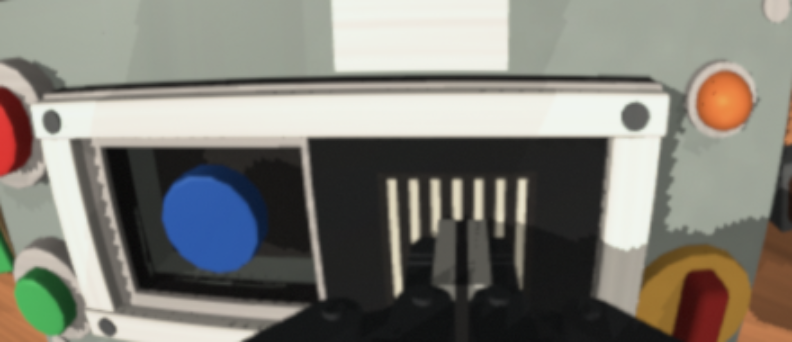

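The well is fully exposed with the blue button at (213,218), and the shutter is against the right end at x≈605. I push slightly more to confirm the stop.

```bash
python3 -m handwheel '{"travel":[[0,0.2,0],[0,0.4,0],[0,0.4,0]],"roll":[0,0,0]}'|grep -E 'pos|ft'; python3 -c "from h import *
st()"
```

```text
eef_pos: [564.4, 83.5, 100.7]
ft_force: [1.6, -4.1, 11.4]
t 7.8 box xy [ 1. 46.] z 100.7 yaw 23.6 z axis [ 0.003 -0.001 -1.   ] F [ 1.6 -4.1 11.4] open -0.1
```

```bash
python3 -m handwheel '{"travel":[[0,0,-1],[0,0,-2],[0.1,-2,-2],[0.1,-4.5,-2],[0.1,-7,-2],[0.1,-8.6,-2],[0.1,-8.6,-2],[0.1,-8.6,-2]],"roll":[0,0,0,0,0,0,0,0]}'|grep -E 'pos|ft'; python3 - <<'E'
from h import *
st()
i=arm.get_image('wrist');cv2.imwrite('pics/w4.png',cv2.resize(i[100:310,150:590,::-1],None,fx=1.8,fy=1.8))
j=arm.get_image('side');cv2.imwrite('pics/s2.png',j[:,:,::-1])
E
```

```text
eef_pos: [596.4, 6.1, 119.7]
ft_force: [-1.8, 0.3, -0.5]
t 8.8 box xy [ -0.6 -37.8] z 119.7 yaw 23.7 z axis [-0.  0. -1.] F [-1.8  0.3 -0.5] open 0.4
```

View pics/w4.png

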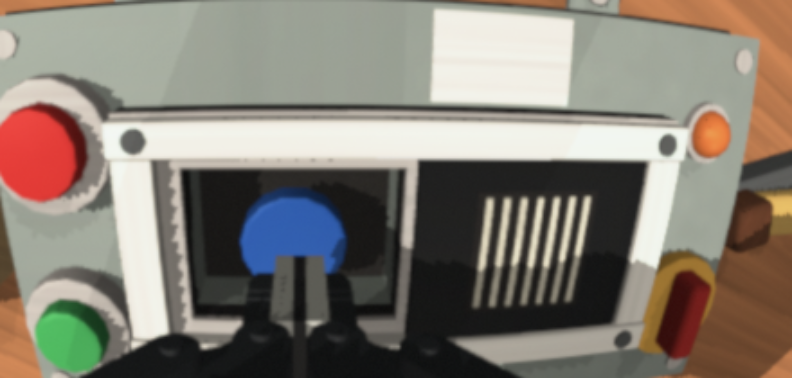

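The shutter abuts the right end stop (x≈645). The button is centred at (293,240), with the finger at x≈300. I press now.

```bash
python3 -m handwheel '{"travel":[[0,-0.2,0],[0,-0.2,1.2],[0,-0.2,2.3],[0,-0.2,2.5],[0,-0.2,2.7],[0,-0.2,2.85],[0,-0.2,2.85]],"roll":[0,0,0,0,0,0,0]}'|grep -E 'pos|ft';python3 -m handwheel '{"travel":[[0,0,0.15],[0,0,0.3],[0,0,0.4],[0,0,0.4]],"roll":[0,0,0,0]}'|grep -E 'pos|ft'
```

```text
eef_pos: [597.5, 3.5, 91.1]
ft_force: [0.6, -0.0, -0.7]
eef_pos: [597.5, 3.5, 87.2]
ft_force: [0.0, 0.3, -0.6]
```

```bash
python3 -m handwheel '{"travel":[[0,0,0.1],[0,0,0.2],[0,0,0.2]],"roll":[0,0,0]}'|grep -E 'pos|ft'; python3 - <<'E'
from h import *
st()
i=arm.get_image('wrist');cv2.imwrite('pics/w5.png',cv2.resize(i[100:310,150:590,::-1],None,fx=1.8,fy=1.8))
E
```

```text
eef_pos: [597.7, 3.4, 86.3]
ft_force: [-6.0, 0.9, 18.7]
t 10.65 box xy [ -0.5 -40.8] z 86.3 yaw 23.7 z axis [ 0.001  0.    -1.   ] F [-6.   0.9 18.7] open 0.1
```

The hard stop is at 86.4 mm, as expected for a button that is fully in. I lift and verify that it stayed.

```bash
python3 -m handwheel '{"travel":[[0,0,-1],[0,0,-2.5],[0,0,-3.4],[0,2,-3.4],[0,5,-3.4],[0,7.8,-3.4],[0,8.1,-3.4],[0,8.1,-3.4]],"roll":[0,0,0,0,0,0,0,0]}'|grep -E 'pos|ft'; python3 - <<'E'
from h import *
st()
i=arm.get_image('wrist');cv2.imwrite('pics/w5.png',cv2.resize(i[120:310,60:500,::-1],None,fx=1.8,fy=1.8))
E
```

```text
eef_pos: [564.8, 78.0, 119.2]
ft_force: [0.5, -0.9, -0.2]
t 11.7 box xy [-0.8 40.8] z 119.2 yaw 23.7 z axis [-0. -0. -1.] F [ 0.5 -0.9 -0.2] open 0.2
```

View pics/w5.png

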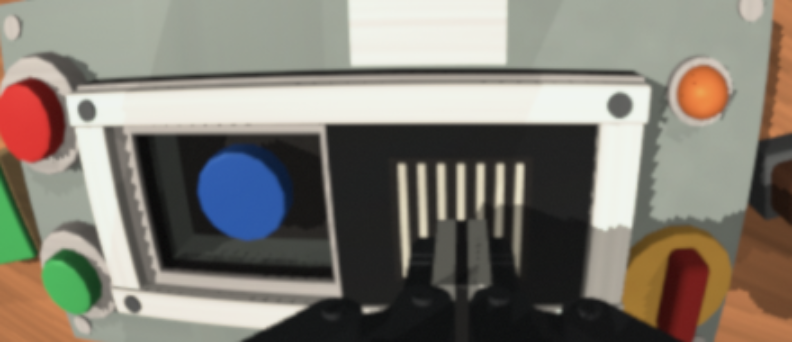

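The button sits lower now, and it gave no force at 87 mm, so it is latched. I press on the ribs (centre ≈461, under the finger) and drag home.

```bash
python3 -m handwheel '{"travel":[[0,0,1],[0,0,1.6],[0,0,1.75],[0,0,1.85],[0,0,1.85]],"roll":[0,0,0,0,0]}'|grep -E 'pos|ft'
```

```text
eef_pos: [564.9, 77.1, 100.9]
ft_force: [-4.5, -2.7, 10.2]
```

```bash
python3 -m handwheel '{"travel":[[0,0,0.03],[0,-0.2,0.03],[0,-0.6,0.03],[0,-1.1,0.03],[0,-1.6,0.03],[0,-2.1,0.03],[0,-2.6,0.03],[0,-3.1,0.03],[0,-3.6,0.03],[0,-4.1,0.03],[0,-4.6,0.03],[0,-5.1,0.03],[0,-5.6,0.03],[0,-6.1,0.03],[0,-6.6,0.03],[0,-7.1,0.03],[0,-7.5,0.03],[0,-7.8,0.03],[0,-8.0,0.03],[0,-8.1,0.03]],"roll":[0,0,0,0,0,0,0,0,0,0,0,0,0,0,0,0,0,0,0,0]}'|grep -E 'pos|ft'
python3 -m handwheel '{"travel":[[0,-0.2,0],[0,-0.4,0],[0,-0.6,0],[0,-0.6,0]],"roll":[0,0,0,0]}'|grep -E 'pos|ft'
python3 - <<'E'
from h import *
st()
i=arm.get_image('wrist');cv2.imwrite('pics/w6.png',cv2.resize(i[100:310,150:590,::-1],None,fx=1.8,fy=1.8))
E
```

```text
eef_pos: [597.4, 3.4, 100.7]
ft_force: [-4.3, 0.9, 10.6]
eef_pos: [600.1, -1.1, 100.8]
ft_force: [-2.6, 6.0, 9.5]
t 15.38 box xy [ -0.1 -45.9] z 100.8 yaw 23.7 z axis [ 0.     0.001 -1.   ] F [-2.6  6.   9.5] open 0.0
```

View pics/w6.png

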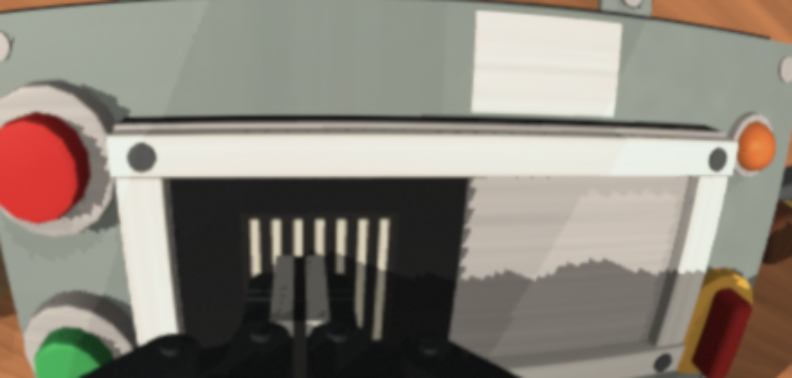

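The shutter abuts the left end stop (x≈172), and the finger has slipped about 5 mm past the rib centre, so it is home. I lift off and check numerically.

```bash
python3 -m handwheel '{"travel":[[0,0,-0.5],[0,0,-2],[0,0,-5],[0,0,-9],[0,0,-9],[0,0,-9]],"roll":[0,0,0,0,0,0]}'|grep -E 'pos|ft'; python3 - <<'E'
from h import *
st()
i=arm.get_image('side');im=i[:,:,::-1].copy();cv2.imwrite('pics/s3.png',im)
for n in('s2','s3','side0'):
    c=cv2.imread(f'pics/{n}.png');h=cv2.cvtColor(c,cv2.COLOR_BGR2HSV);print(n,[(b[0].round(1),b[1][4]) for b in blobs((h[140:290,255:400,2]<60),40)])
cv2.imwrite('pics/s3c.png',cv2.resize(im[130:290,240:420],None,fx=3.5,fy=3.5))
E
```

```text
eef_pos: [599.8, -2.1, 190.7]
ft_force: [-0.3, 0.3, -0.8]
t 16.18 box xy [ -0.8 -46.7] z 190.7 yaw 23.7 z axis [ 0. -0. -1.] F [-0.3  0.3 -0.8] open -0.1
s2 [(array([73.5, 17.6]), np.int32(394)), (array([72.2, 44.5]), np.int32(51)), (array([68.5, 70.2]), np.int32(213)), (array([91.8, 92.3]), np.int32(52))]
s3 [(array([73.5,  3.5]), np.int32(48)), (array([68.7, 52.2]), np.int32(152)), (array([91.7, 92.3]), np.int32(52))]
side0 [(array([65.9, 45.3]), np.int32(56)), (array([74.9, 59.9]), np.int32(55)), (array([91.6, 92.3]), np.int32(61))]
```

View pics/s3c.png

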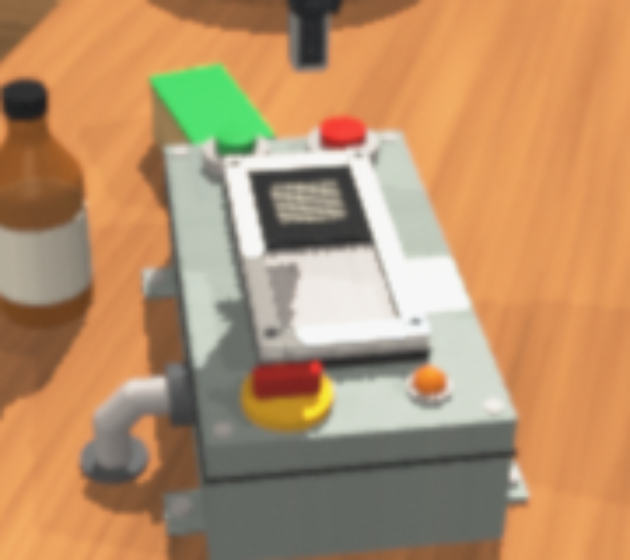

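The shutter is home against the stop near the buttons (black from y≈168 to 248), the robot is clear and nothing else has moved. I hand in.

```bash
python3 -c "from workcell import arm
print(arm.sign_off())"
```

```text
the job is handed in; nothing more can be done
None
```

The job is handed in at about 16 s: the shutter was slid fully aside, the reset button pushed to its hard stop and latched (judged by feel), and the shutter slid fully home; I saw nothing else moved or pressed.

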